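# Hang the L-plate level on the finishing peg

### The arm

A 6-joint arm with a two-finger parallel gripper is mounted at the origin on the work surface. World frame = base frame: x ahead of the robot, y to its left, z up, the work surface at z = 0. Lengths are in m, angles in rad, forces in N, time in s.
With the tool pointing down it reaches from about 0.3 to 0.775 m from the base axis. Payload 14.6 kg.
Tool frame: the origin (TCP) lies between the finger pads; the fingertips stand 19 mm ahead of it and the grasp point (between the pads) is the TCP; z points along the fingers, y is the direction in which the jaws open and shut (so a half turn about z gives the same grasp; the last joint's range is limited). The gripper opens to 94 mm and grips with 3 to 60 N. Pads are 16 mm wide; open, the fingers measure 119 mm over their backs; the gripper's body (75 mm by 177 mm) begins 78 mm behind the grasp point.
Start: joints at [-1.194, 0.3, 1.521, -0, 1.321, -0.067], TCP at [0.236, -0.497, 0.224] pointing down, gripper open.
Joint ranges: [-3.03, 3.03], [-0.79, 2.21], [0.23, 2.52], [-1.04, 4.18], [0, 3.07], [-2.55, 2.55]. Speed limits (rad/s): [2.22, 2.22, 2.57, 3.14, 3.14, 3.14].

### API

Orientations are given as [roll, pitch, yaw] about the fixed x, y, z axes, in that order (R = Rz(yaw) Ry(pitch) Rx(roll)).
In Python, from station import telemetry, vision, ctrl gives the robot as it stands. The module is installed in compiled form; this text tells all that it offers.
- The arm moves only by the shell command python3 -m creep 'ROWS' [FORCE]. ROWS is JSON, a list of rows, each a list of 3 entries, a list of its own where there are three numbers: the shift along the tool's x, y, z in units of 50 mm (1.0 is 50 mm), then the turn about the tool's z in units of 8 degrees (1.0 is 8 degrees), then the opening, from 0 (shut) to 1 (fully open). In form: [[[tx, ty, tz], twist, gripper], ...]. A call has 1 to 12 rows; each row is the pose to reach, as a shift and turn from the pose commanded when the call began, along the tool's axes at that moment; what a row does not reach only later rows make up. A row lasts 1/10 s, in which the tool goes at most 50 mm and 8.59 degrees, less where a joint would pass 70% of its speed; a pose out of reach is approached as far as the arm can. A call with a gripper value outside its range is refused whole. The fingers move at their own pace and stop on an object; FORCE is the grip in N (left out, the last holds). Time passes only in rows, so rows that repeat a pose let the fingers close. It gives the time, the measured TCP pose, the force and the opening at its end, in the units of the state.
- telemetry.get_obs(): the state, without advancing time (a new reading comes with each control period).
- vision.camera(name): name is "side" or "top" or "wrist"; returns a dict with "img" (384x512x3 uint8, red, green, blue), "depth" (384x512 float32, m along the optical axis (not along the pixel's ray), 0 where there is no reading), "vertical_fov" (degrees; the focal length in pixels is half the picture's height over the tangent of half this angle, whatever the lens; pixels are square), "cx", "cy" (the principal point, pixels), "extrinsics" (4x4, takes a point from camera to world coordinates); the wrist camera has in their place "hand_eye" (4x4, takes a point from camera to tool coordinates, whose origin is the TCP and whose axes are the flange's). Camera axes: x right, y down, z forward; pixel columns grow to the right and rows downward; lengths in m; the calibration is good to about 2 mm. A picture is of the moment at which its call begins: read the wrist's pose just before it.
- ctrl.hand_in(): hands the job in, once; it reports no verdict.
The state is a dict: "time_s": time; "qpos": joint angles; "joint_vel": joint speeds; "tau": joint torques, N m; "ee_pos": TCP position; "eef_rot": TCP orientation; "force": force on the tool from outside, world axes, zero at the start; "moment": the same for the moment, N m; "grip_width": finger opening in m.
Only numpy, scipy, OpenCV 4.12 (cv2) and the standard library are available. Lean on these libraries where they do the work, as an engineer would, in place of code of your own. Each camera call takes 0.05 s, during which the arm holds its last target.

### The job

Take the brass L-shaped plate out of the wooden stand and hang it on the steel peg by the one hole from which it hangs level, slid back along the peg until it is snug against the red stop collar. The collar is held on the peg only by friction and its place is not measured, so feel for it gently and leave it where it is set; never force the plate against the peg. Let the plate hang free, and leave the steel blank, the tin of punches and the hammer undisturbed.

Things in the scene. Friction and masses are not known exactly. Their poses are not given: they have to be found in the camera images.
- plate: upright brass-coloured L-plate, evenly 8 mm thick, about 0.35 kg. Upright limb y -50..50, z 0..130 mm; foot y 50..120, z 0..45. Four 10 mm square holes in a row 40 mm below the top edge, one of them above the centre of mass to 1 mm. Starts standing in a slot of the stand; pinch its top edge across the thickness from above. Origin: underside, below mid upright limb, mid-thickness; x normal, z up.
- hole_a (a point): centre of the plate's first hole (plate frame x = 0, y = -23.4, z = 90 mm). Hung by a hole next to the level one, the plate tilts some 30 degrees.
- hole_b (a point): centre of the second hole (y = -3.4, z = 90 mm). Round each hole a border is blackened, 15 mm square, on both faces.
- hole_c (a point): centre of the third hole (y = 16.6, z = 90 mm)
- hole_d (a point): centre of the fourth hole (y = 36.6, z = 90 mm)
- stand: fixed pale wooden stand, 150 x 220 mm (x, y), 35 mm high, two slots along y, centred at x = -40 and +40 mm, 11 mm wide, 25 mm deep (slot floor 10 mm above the table). The plate stands in one slot, the steel blank in the other; which is which changes. Origin: centre of its underside; z up.
- hanger: fixed dark steel base and green post (30 mm wide, 180 mm high) with a level square steel peg, 7 x 7 mm (flat on top), axis 170 mm above the table, pointing along own -x, roughly at the robot; post face 120 mm behind the tip. A red stop collar, 18 mm across, 12 mm long, rides on the peg. Origin: on the table below the peg tip; x along the peg to the post, z up.
- peg_tip (a point): centre of the peg's end (a round cone, 4 mm across at the end, 7 mm after 5 mm, where the square begins); axes as the hanger's. The red collar's near face is 26 to 56 mm behind this point; where is not measured (a camera sees it). It holds by friction, about 8 N; a harder push shoves it along.
- blank: bystander: upright grey steel rectangular plate, 8 mm thick, 120 mm wide, 110 mm high, one hole, in the other slot of the stand. Origin: centre of its underside; axes as the plate's.
- tin: bystander: round steel tin of punches, 120 mm across, 40 mm high, on the table. Origin: centre of its underside.
- hammer: bystander: small hammer lying on the table, about 260 mm long, 30 mm high. Origin: middle of its length on the underside; x along the handle towards the head.
Things that resemble listed ones, but are neither listed nor needed, are in the scene too. Several things have the shape of the plate; the one meant has the colours described above.

How it is judged:
By the outcome, as a careful person would: the job done as asked, in the order asked, and still so for the second after the job is handed in, with the robot touching nothing.
It also fails if it takes over 51 s, if anything falls off the work surface, if the arm or the gripper's body presses on something with over 40 N, if the wrist force passes 120 N, or if a joint passes its speed limit or range.

## Working session

There is one attempt and no reset: what is moved stays moved. The work goes in short steps, Python scripts to look and compute and a shell command to move; the robot and the scene stay as the last step left them, time stands still between calls to the robot, and variables do not carry over. Pictures are saved under pics/ and viewed, and the job is handed in when it is done.

```bash
mkdir -p pics; ls
cat > h.py <<'E'
import numpy as np,cv2
from station import telemetry,vision,ctrl
from scipy.spatial.transform import Rotation as R
def cam(n):
    o=telemetry.get_obs(); c=vision.camera(n)
    if n=="wrist":
        T=np.eye(4);T[:3,:3]=R.from_euler('xyz',o['eef_rot']).as_matrix();T[:3,3]=o['ee_pos']
        c['extrinsics']=T@c['hand_eye']
    np.save(f'last_{n}.npy',c,allow_pickle=True)
    return c
def last(n): return np.load(f'last_{n}.npy',allow_pickle=True).item()
def f(c): return c['img'].shape[0]/2/np.tan(np.radians(c['vertical_fov'])/2)
def px(c,u,v,d=None):
    d=c['depth'][int(round(v)),int(round(u))] if d is None else d
    p=np.array([(u-c['cx'])/f(c)*d,(v-c['cy'])/f(c)*d,d,1]); return (c['extrinsics']@p)[:3]
def proj(c,p):
    q=np.linalg.inv(c['extrinsics'])@np.r_[p,1]; return q[0]/q[2]*f(c)+c['cx'],q[1]/q[2]*f(c)+c['cy']
def save(c,name,crop=None,s=1):
    im=c['img'][:,:,::-1]
    if crop: u0,v0,u1,v1=crop; im=im[v0:v1,u0:u1]
    im=cv2.resize(im,None,fx=s,fy=s,interpolation=cv2.INTER_CUBIC); cv2.imwrite(f'pics/{name}.png',im)
def plane(c,u,v,n,d):
    # intersect pixel ray with plane n.x=d
    a=px(c,u,v,1.0);o=c['extrinsics'][:3,3];r=a-o; return o+r*(d-n@o)/(n@r)
E
python3 - <<'E'
from h import *
for n in("top","side","wrist"):
    c=cam(n);save(c,n+"0",None,1.5);print(n,c['vertical_fov'],c['cx'],c['cy'],c['extrinsics'].round(3).tolist(),c['depth'].min())
print(telemetry.get_obs())
E
```

```text
pics
top 49.76200943813005 251.72885505605106 197.7132745120906 [[0.026, -0.991, 0.134, 0.445], [-1.0, -0.027, -0.003, -0.109], [0.007, -0.134, -0.991, 1.14], [0.0, 0.0, 0.0, 1.0]] 0.0
side 43.00668271659392 257.74072152240075 184.9609094628048 [[-0.973, -0.132, 0.19, 0.369], [-0.231, 0.562, -0.794, 0.848], [-0.002, -0.817, -0.577, 0.805], [0.0, 0.0, 0.0, 1.0]] 0.0
wrist 60.52922056334179 253.21201455363305 194.51771090072194 [[0.429, -0.867, -0.253, 0.309], [-0.903, -0.412, -0.119, -0.462], [-0.001, 0.28, -0.96, 0.384], [0.0, 0.0, 0.0, 1.0]] 0.0
{'time_s': 0.15, 'qpos': array([-1.19354294e+00,  3.00349350e-01,  1.52141135e+00, -9.67614082e-06,
        1.32069021e+00, -6.65509104e-02]), 'joint_vel': array([ 1.90481494e-03, -2.61391274e-03, -9.54118575e-04,  3.16826284e-04,
       -7.46613245e-05, -1.37745350e-03]), 'tau': array([ 1.06275875e-03, -5.31960118e+01, -3.52820635e+01,  7.08393683e-02,
        2.36024562e-02, -7.75961985e-05]), 'ee_pos': array([ 0.23611452, -0.49654989,  0.22402491]), 'eef_rot': array([-3.14073568e+00, -4.77230508e-05,  4.43806679e-01]), 'force': array([ 1.100188  , -0.50463289, -0.2695661 ]), 'moment': array([ 0.00908361, -0.01738823, -0.02368725]), 'grip_width': 0.09373647917011892}
```

View pics/top0.png

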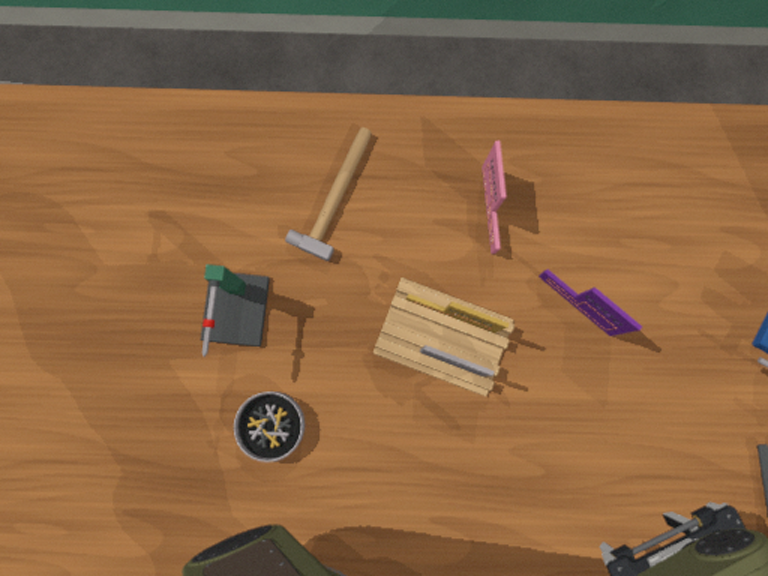

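View pics/side0.png

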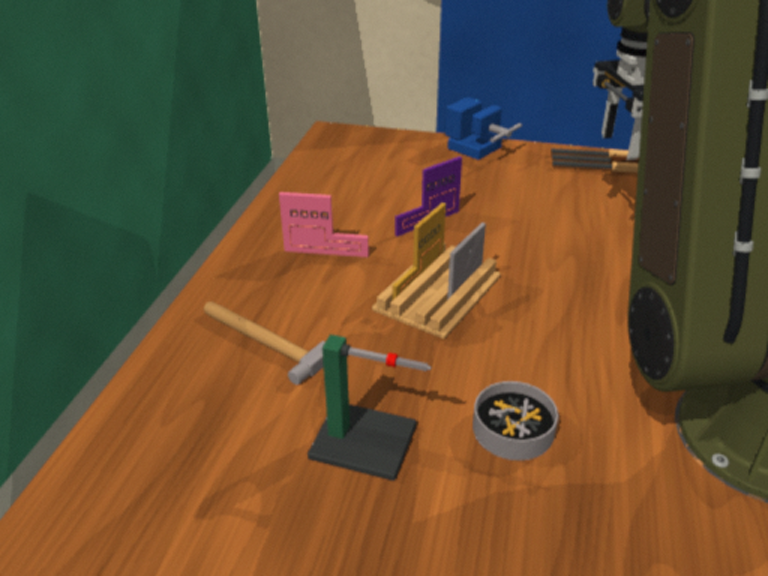

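View pics/wrist0.png

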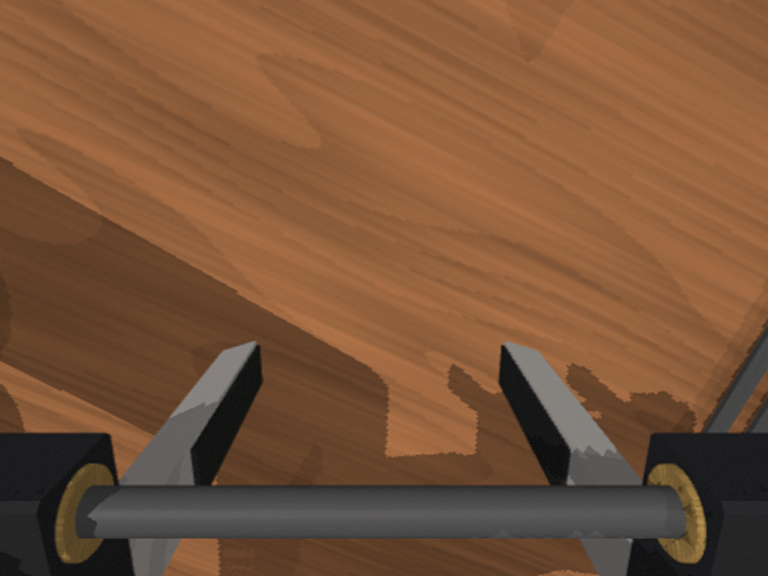

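Run:
```python
from h import *
c=last('top');save(c,'t_stand',(240,175,360,270),6);save(c,'t_peg',(125,165,190,240),8)
c=last('side');save(c,'s_stand',(240,125,345,230),6);save(c,'s_peg',(200,215,300,255),8)
```

```text
(no output)
```

View pics/t_stand.png

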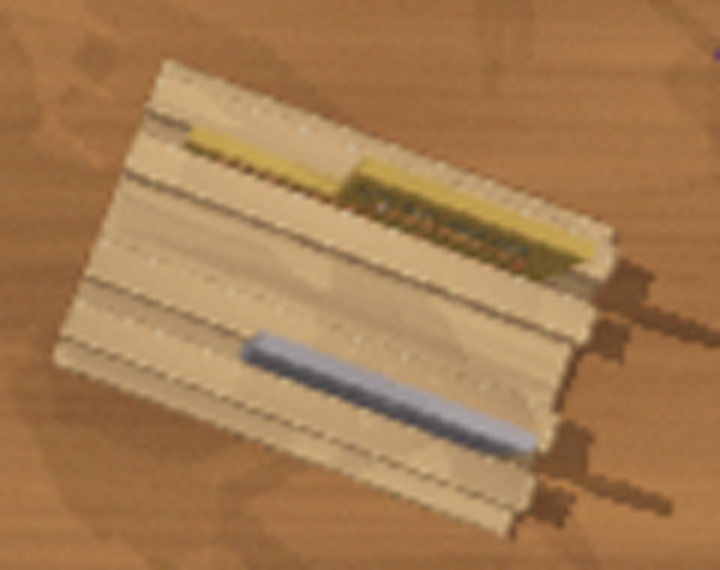

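View pics/t_peg.png

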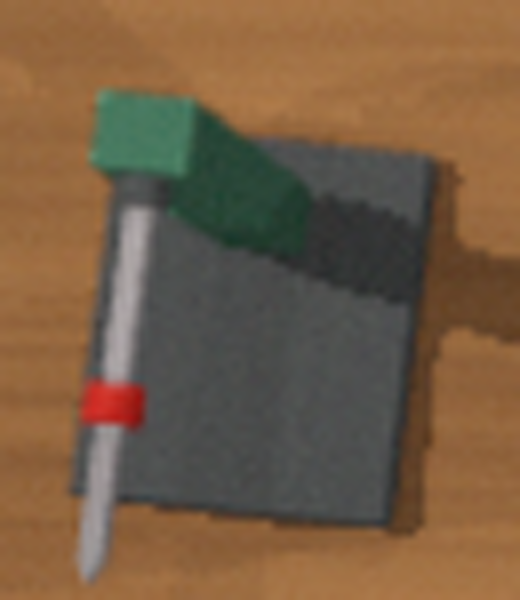

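View pics/s_stand.png

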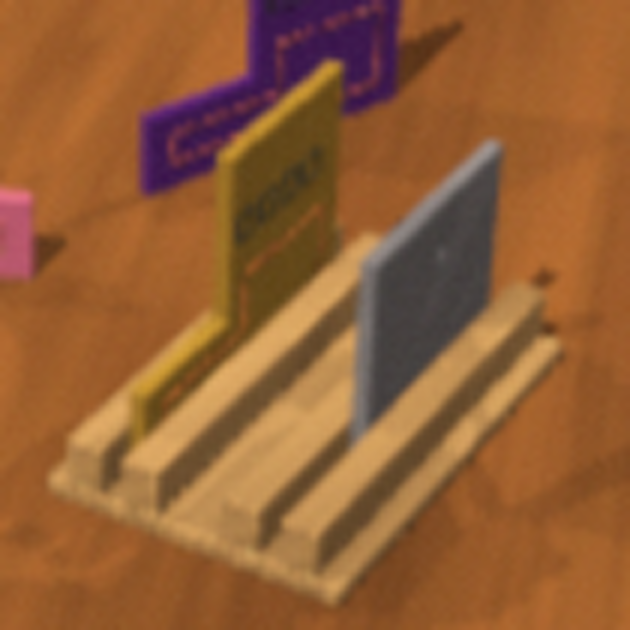

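View pics/s_peg.png

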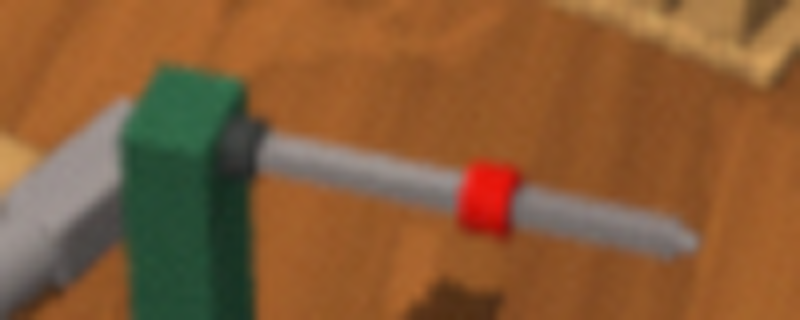

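Run:
```python
from h import *
Z=np.array([0,0,1.]);c=last('top')
q=lambda x,y,z,o,s:plane(c,o[0]+(x+.5)/s-.5,o[1]+(y+.5)/s-.5,Z,z)
o=(240,175)
P={k:q(*k,.14,o,6) for k in[(372,160),(344,190),(598,240),(570,262)]}
for k in P:print(k,P[k].round(4))
a=q(362,172,.14,o,6);b=q(592,250,.14,o,6);print('top edge',a,b,np.linalg.norm(a-b))
for k in [(165,62),(613,235),(512,533),(55,360)]: print('stand?',q(*k,.035,o,6).round(4))
o=(125,165)
t=q(88,578,.17,o,8);r=q(141,205,.1735,o,8);print('tip',t,'root',r,np.linalg.norm(t-r),np.degrees(np.arctan2(*(r-t)[1::-1])))
for k in [(111,424),(115,382)]: print('collar',q(*k,.179,o,8).round(4))
for k in [(97,90),(197,98),(190,180),(90,165)]: print('post',q(*k,.18,o,8).round(4))
c=last('side')
o=(200,215)
for k,z in[((694,241),.17),((262,150),.17),((512,212),.17),((463,205),.17)]: print('side',k,q(*k,z,o,8).round(4))
o=(240,125)
for k in[(220,150),(338,65)]: print('side plate',q(*k,.14,o,6).round(4), )
print(px(c,240+222/6,125+155/6),px(c,240+334/6,125+72/6))
```

```text
(372, 160) [ 0.5754 -0.2337  0.14  ]
(344, 190) [ 0.5628 -0.2225  0.14  ]
(598, 240) [ 0.5452 -0.3256  0.14  ]
(570, 262) [ 0.536  -0.3142  0.14  ]
top edge [ 0.57034527 -0.22969459  0.14      ] [ 0.54106908 -0.32312327  0.14      ] 0.09790818510499352
stand? [ 0.6311 -0.153   0.035 ]
stand? [ 0.5581 -0.3551  0.035 ]
stand? [ 0.4252 -0.3101  0.035 ]
stand? [ 0.4958 -0.107   0.035 ]
tip [0.47743857 0.15641064 0.17      ] root [0.58714772 0.14684104 0.1735    ] 0.11018132600890004 -4.9851224728541546
collar [0.5218 0.1501 0.179 ]
collar [0.5341 0.1497 0.179 ]
post [0.62   0.1601 0.18  ]
post [0.6184 0.1306 0.18  ]
post [0.594  0.1312 0.18  ]
post [0.5976 0.1608 0.18  ]
side (694, 241) [0.4778 0.1555 0.17  ]
side (262, 150) [0.588  0.1473 0.17  ]
side (512, 212) [0.5227 0.1554 0.17  ]
side (463, 205) [0.5348 0.1556 0.17  ]
side plate [ 0.5769 -0.235   0.14  ]
side plate [ 0.5392 -0.3213  0.14  ]
[ 0.57427164 -0.23208247  0.13824647] [ 0.53990445 -0.32267516  0.13417448]
```

```bash
python3 -m creep '[[[0.7,-0.1,0],-0.5,0.6],[[1.5,-0.3,0],-1.1,0.6],[[2.3,-0.4,0],-1.7,0.6],[[3.1,-0.6,0],-2.3,0.6],[[3.9,-0.7,0],-2.9,0.6],[[4.7,-0.9,0],-3.5,0.6],[[5.5,-1.0,0],-4.1,0.6],[[6.3,-1.2,0],-4.6,0.6],[[7.0,-1.3,0],-5.1,0.6],[[7.5,-1.4,0],-5.4,0.6],[[7.8,-1.45,0],-5.6,0.6],[[7.9,-1.47,0],-5.6,0.6]]'
python3 -m creep '[[[0,0,0],0,0.6],[[0,0,0],0,0.6]]'
python3 - <<'E'
from h import *
c=cam('wrist');save(c,'w1',None,1.5);print(c['hand_eye'].round(3));c=cam('side');save(c,'s1',None,1.5)
print(telemetry.get_obs()['ee_pos'],np.degrees(telemetry.get_obs()['eef_rot']))
E
```

```text
time_s: 1.35
ee_pos: [0.5619, -0.26, 0.224]
eef_rot: [-3.141, -0.0, 1.227]
force: [-0.4, -0.9, 1.0]
grip_width: 0.0565
time_s: 1.55
ee_pos: [0.5606, -0.2615, 0.2245]
eef_rot: [-3.141, 0.0, 1.224]
force: [-0.6, -0.1, -0.0]
grip_width: 0.0562
[[-0.    -0.96  -0.28   0.081]
 [ 1.    -0.    -0.    -0.   ]
 [ 0.    -0.28   0.96  -0.16 ]
 [ 0.     0.     0.     1.   ]]
[ 0.56066289 -0.26152057  0.22459848] [1.79995340e+02 3.91957278e-03 7.01359589e+01]
```

View pics/w1.png

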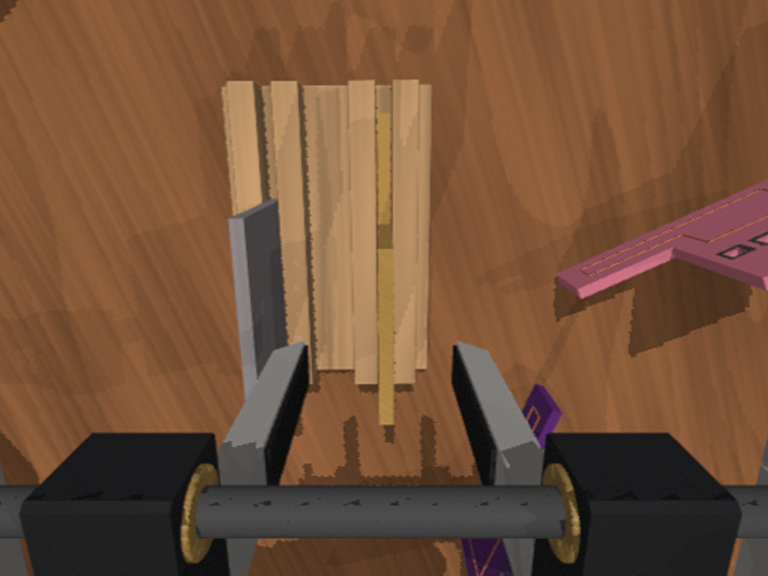

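Run:
```python
from h import *
c=last('wrist');save(c,'w1c',(225,150,295,290),5)
```

```text
(no output)
```

View pics/w1c.png

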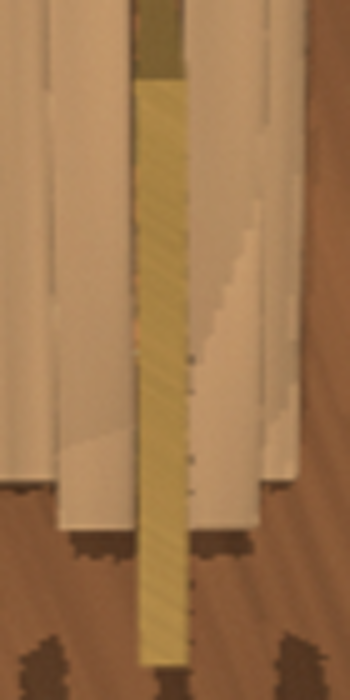

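Run:
```python
from h import *
c=last('wrist');Z=np.array([0,0,1.]);o=telemetry.get_obs()
Rm=R.from_euler('xyz',o['eef_rot']).as_matrix()
tl=lambda p:Rm.T@(p-o['ee_pos'])
for x,y in[(135,79),(187,79),(138,665),(188,665)]:
    u,v=225+(x+.5)/5-.5,150+(y+.5)/5-.5
    p=plane(c,u,v,Z,.14);print((tl(p)*1e3).round(2),p.round(4), c['depth'][int(v)+(3 if y<100 else -3),int(u)+(3 if x<150 else -3)])
    d=c['depth'][int(v)+(4 if y<100 else -4),257];print(px(c,257,int(v)+(4 if y<100 else -4)))
```

```text
[32.3  -1.44 84.6 ] [ 0.5703 -0.2307  0.14  ] 0.24833229
[ 0.57312611 -0.23485814  0.1389793 ]
[32.3   6.41 84.6 ] [ 0.5777 -0.2333  0.14  ] 0.24933964
[ 0.57312611 -0.23485814  0.1389793 ]
[-67.72  -1.11  84.6 ] [ 0.5366 -0.3248  0.14  ] 0.27489212
[ 0.54177376 -0.3224257   0.13945586]
[-67.72   7.3   84.6 ] [ 0.5445 -0.3277  0.14  ] 0.27639177
[ 0.54177376 -0.3224257   0.13945586]
```

```bash
python3 -m creep '[[[0,0.05,0.3],-0.05,0.4],[[-0.02,0.05,0.7],-0.05,0.4],[[-0.02,0.05,1.1],-0.05,0.4],[[-0.02,0.05,1.45],-0.05,0.4],[[-0.02,0.05,1.7],-0.05,0.4],[[-0.02,0.05,1.83],-0.05,0.4],[[-0.02,0.05,1.83],-0.05,0.4]]' 30
python3 - <<'E'
from h import *
c=cam('wrist');save(c,'w2',None,1.5)
E
```

```text
time_s: 2.35
ee_pos: [0.563, -0.2625, 0.132]
eef_rot: [-3.14, -0.0, 1.233]
force: [0.7, -0.1, 0.9]
grip_width: 0.0377
```

View pics/w2.png

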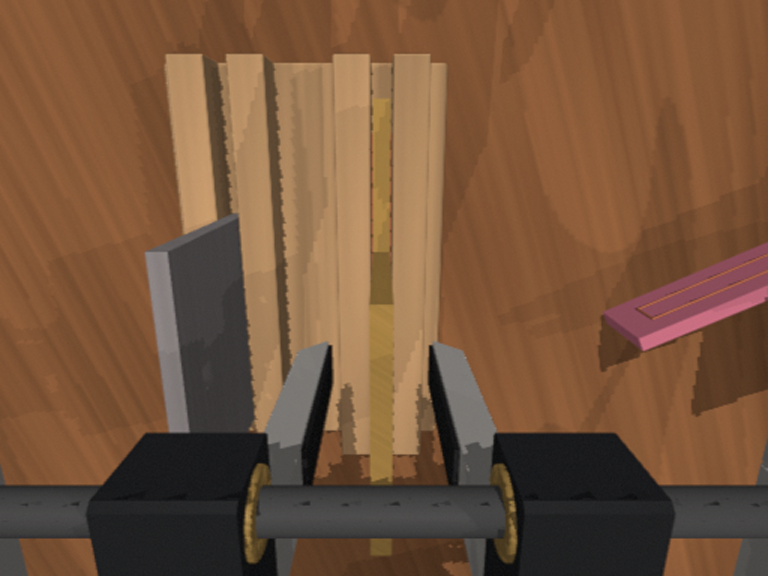

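```bash
python3 -m creep '[[[0,0,0],0,0.2],[[0,0,0],0,0.1],[[0,0,0],0,0],[[0,0,0],0,0],[[0,0,0],0,0],[[0,0,0],0,0],[[0,0,0],0,0],[[0,0,0],0,0]]' 30
python3 - <<'E'
from h import *
c=last('side');save(c,'s1b',None,1.5)
print(telemetry.get_obs()['force'],telemetry.get_obs()['moment'],telemetry.get_obs()['ee_pos'])
E
```

```text
time_s: 3.2
ee_pos: [0.5635, -0.2626, 0.1332]
eef_rot: [3.141, 0.0, 1.233]
force: [-0.2, 0.3, 4.4]
grip_width: 0.0079
[-0.24365371  0.32913411  4.42783706] [0.12746256 0.13517487 0.06588678] [ 0.56345199 -0.26256015  0.13320544]
```

```bash
python3 -m creep '[[[0,0,-0.1],0,0],[[0,0,-0.25],0,0],[[0,0,-0.5],0,0],[[0,0,-0.9],0,0],[[0,0,-1.4],0,0],[[0,0,-1.9],0,0],[[0,0,-2.3],0,0],[[0,0,-2.6],0,0],[[0,0,-2.6],0,0]]'
python3 - <<'E'
from h import *
c=cam('wrist');save(c,'w3',None,1.5);c=cam('side');save(c,'s3',None,1.5)
E
```

```text
time_s: 4.1
ee_pos: [0.5638, -0.2628, 0.266]
eef_rot: [3.137, 0.001, 1.233]
force: [1.0, -0.6, -5.5]
grip_width: 0.0081
```

View pics/w3.png

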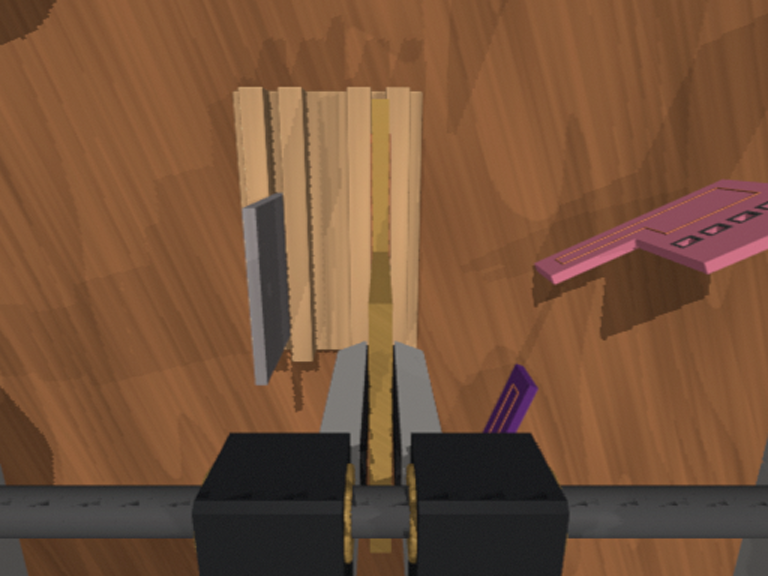

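View pics/s3.png

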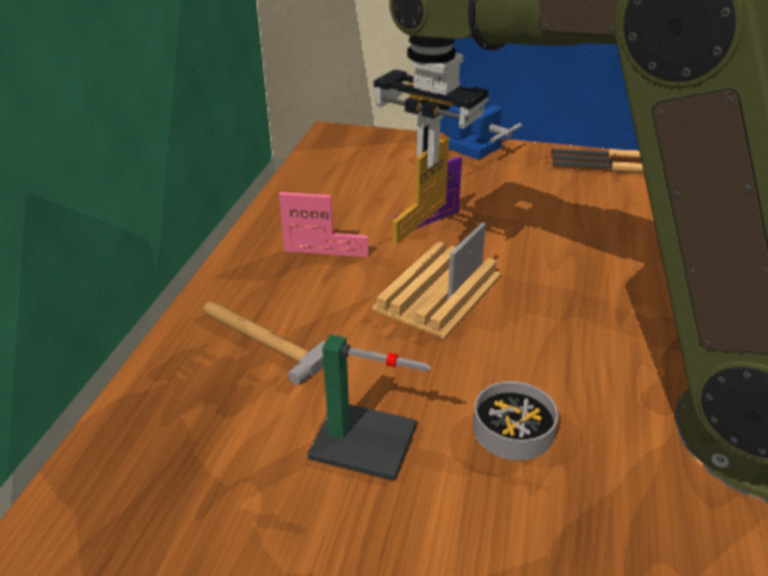

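```bash
python3 -m creep '[[[0.15,-0.25,0],-0.1,0],[[0.4,-0.7,0],-0.2,0],[[0.75,-1.25,0],-0.4,0],[[1.1,-1.85,0],-0.5,0],[[1.5,-2.45,0],-0.7,0],[[1.8,-3.0,0],-0.9,0],[[2.2,-3.6,0],-1.1,0],[[2.7,-3.8,0],-1.3,0],[[3.2,-4.0,0],-1.5,0],[[3.8,-4.25,0],-1.6,0],[[4.4,-4.5,0],-1.7,0],[[4.9,-4.7,0],-1.81,0]]'
python3 - <<'E'
from h import *
o=telemetry.get_obs();print(o['ee_pos'],o['eef_rot'],o['force'])
E
```

```text
time_s: 5.4
ee_pos: [0.4222, 0.048, 0.2622]
eef_rot: [-3.14, 0.0, 1.486]
force: [0.8, -1.1, -4.5]
grip_width: 0.0077
[0.42219995 0.04800729 0.26220243] [-3.14036892e+00  1.69412437e-05  1.48628925e+00] [ 0.80677958 -1.12362946 -4.52733961]
```

```bash
python3 -m creep '[[[0.4,-0.05,0],0,0],[[0.9,-0.1,0],0,0],[[1.4,-0.15,0],0,0],[[1.9,-0.2,0],0,0],[[2.2,-0.24,0],0,0],[[2.25,-0.24,0],0,0],[[2.25,-0.24,0],0,0],[[2.25,-0.24,0],0,0]]'
python3 - <<'E'
from h import *
o=telemetry.get_obs();print(o['ee_pos'],o['eef_rot'],o['force'])
for n in('top','side','wrist'):
  c=cam(n);save(c,n[0]+'4',None,1.5)
E
```

```text
time_s: 6.2
ee_pos: [0.4205, 0.159, 0.2626]
eef_rot: [-3.141, 0.0, 1.485]
force: [0.3, -0.5, -4.2]
grip_width: 0.0079
[0.4204723  0.15901593 0.26261873] [-3.14102037e+00  4.08974642e-04  1.48492454e+00] [ 0.27397602 -0.51168206 -4.22880491]
```

View pics/t4.png

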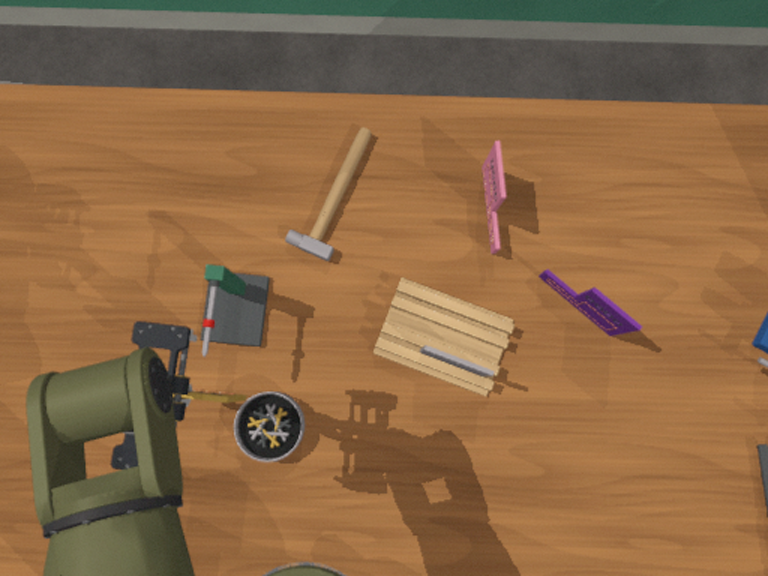

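View pics/s4.png

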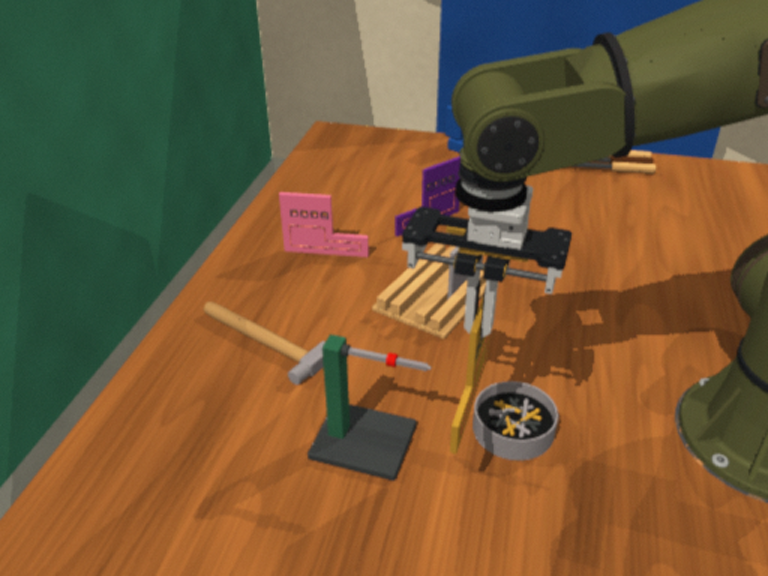

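View pics/w4.png

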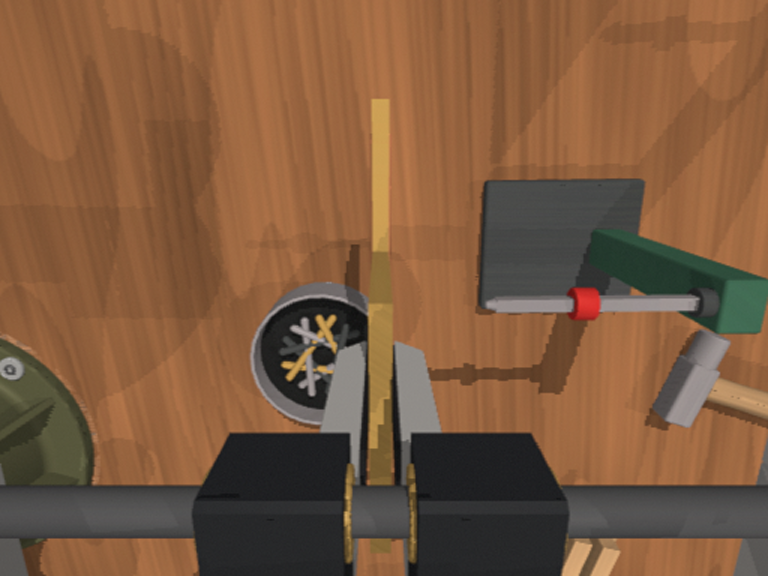

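Run:
```python
from h import *
c=last('wrist');save(c,'w4a',(315,180,495,225),4);save(c,'w4b',(235,55,275,260),4);d=c['depth']
for v in(80,120,160,175,195,205,212,230): print(v,d[v,250:258].round(4))
```

```text
80 [0.2255 0.2231 0.2261 0.2262 0.2263 0.2252 0.2251 0.2245]
120 [0.2333 0.2332 0.2331 0.2326 0.2323 0.234  0.2334 0.2324]
160 [0.2425 0.24   0.2417 0.2406 0.241  0.2408 0.2408 0.2405]
175 [0.217  0.2185 0.2172 0.2185 0.2174 0.2178 0.2175 0.218 ]
195 [0.1724 0.1724 0.1715 0.173  0.1723 0.1726 0.1729 0.1721]
205 [0.1608 0.1615 0.1614 0.1614 0.161  0.1614 0.162  0.161 ]
212 [0.1627 0.1617 0.1619 0.1622 0.1641 0.1622 0.1627 0.1625]
230 [0.1655 0.164  0.1646 0.1656 0.1645 0.1645 0.1643 0.1638]
```

View pics/w4a.png

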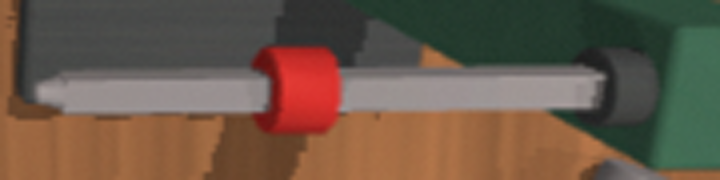

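View pics/w4b.png

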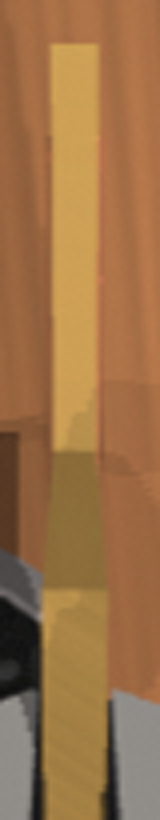

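Run:
```python
from h import *
c=last('wrist');o=telemetry.get_obs()
g=c['img'].astype(int)
for u in(335,350,370,420,440,455):
    print(u,[tuple(g[v,u]) [2] for v in range(193,212)])
H=c['hand_eye'];E=H
def t(u,v,d): return (H@[(u-c['cx'])/f(c)*d,(v-c['cy'])/f(c)*d,d,1])[:3]*1e3
# limb edge
print('limb edge',t(253.4,201.6,.1606).round(2),'foot end',t(253.4,55+44/4,.2232).round(2), 'foot inner', t(253.4,55+450/4,.2415).round(2))
print('limb u', t(235+42.5/4-.5,202,.161)[1],t(235+106.5/4-.5,202,.161)[1],'foot end',t(235+50.5/4-.5,67,.2235)[1],t(235+98.5/4-.5,67,.2235)[1])
d=c['depth']
for u in(327,335,350,370,377,420,440,455): 
  v=203 if u<400 else 202
  print(u,t(u,v,np.median(d[v-1:v+2,u-1:u+2])).round(1))
```

```text
335 [np.int64(72), np.int64(71), np.int64(72), np.int64(72), np.int64(82), np.int64(103), np.int64(107), np.int64(132), np.int64(143), np.int64(143), np.int64(144), np.int64(143), np.int64(144), np.int64(145), np.int64(142), np.int64(97), np.int64(64), np.int64(62), np.int64(64)]
350 [np.int64(73), np.int64(72), np.int64(74), np.int64(74), np.int64(87), np.int64(103), np.int64(108), np.int64(142), np.int64(144), np.int64(143), np.int64(143), np.int64(144), np.int64(144), np.int64(145), np.int64(143), np.int64(98), np.int64(63), np.int64(61), np.int64(64)]
370 [np.int64(76), np.int64(74), np.int64(75), np.int64(78), np.int64(97), np.int64(105), np.int64(116), np.int64(142), np.int64(145), np.int64(144), np.int64(145), np.int64(144), np.int64(144), np.int64(146), np.int64(144), np.int64(79), np.int64(58), np.int64(59), np.int64(59)]
420 [np.int64(65), np.int64(65), np.int64(67), np.int64(77), np.int64(106), np.int64(107), np.int64(135), np.int64(146), np.int64(146), np.int64(145), np.int64(145), np.int64(145), np.int64(146), np.int64(145), np.int64(126), np.int64(74), np.int64(67), np.
[... 248 characters left out ...]
), np.int64(66), np.int64(62), np.int64(64), np.int64(63)]
455 [np.int64(45), np.int64(43), np.int64(47), np.int64(76), np.int64(107), np.int64(111), np.int64(148), np.int64(150), np.int64(150), np.int64(148), np.int64(148), np.int64(150), np.int64(151), np.int64(150), np.int64(80), np.int64(44), np.int64(46), np.int64(60), np.int64(66)]
limb edge [32.55 -0.3  -7.06] foot end [102.04  -0.26  78.41] foot inner [32.26 -0.27 77.13]
limb u -4.34860728621192 3.4803465649787335 foot end -4.526694973310239 3.6244130348005275
327 [ 0.6 58.6 90.6]
335 [ 1.  64.7 89.2]
350 [ 1.  76.7 89.5]
370 [ 1.1 92.4 88.9]
377 [ 1.  98.1 89.3]
420 [  1.9 132.1  89.1]
440 [  1.9 147.9  89. ]
455 [  1.8 160.1  89.4]
```

Run:
```python
from h import *
c=last('wrist');H=c['hand_eye']
def pl(u,v,z):
    r=H[:3,:3]@[(u-c['cx'])/f(c),(v-c['cy'])/f(c),1];o=H[:3,3]; return (o+r*(z/1e3-o[2])/r[2])*1e3
P=np.array([pl(u,v,89.1) for u,v in[(335,203.8),(370,203.6),(440,202.8),(455,202.65)]]);print(P.round(2))
k=np.polyfit(P[:,1],P[:,0],1);print(k,np.degrees(np.arctan(k[0])))
print('tip',pl(315+(35.5)/4-.5,180+93/4-.5,92.6),'square begins',pl(315+(62)/4-.5,203.8,89.1))
print('collar near top edge',pl(315+(273)/4-.5,180+(85)/4-.5,92.6-9), 'far',pl(315+(338)/4-.5,201,92.6-9))
print('width',pl(335,199.7,89.1)[0]-pl(335,207.9,89.1)[0])
print('post top',pl(315+668/4,195,82.6))
```

```text
[[  0.41  64.68  89.1 ]
 [  0.57  92.52  89.1 ]
 [  1.23 148.11  89.1 ]
 [  1.35 160.02  89.1 ]]
[ 0.01031582 -0.3098888 ] 0.5910321999827985
tip [ 0.17030176 56.15911466 92.6       ] square begins [ 0.40889198 60.70203111 89.1       ]
collar near top edge [  4.66243232 100.13903693  83.6       ] far [  4.45696881 112.77720032  83.6       ]
width 6.855154897183399
post top [  9.59384702 175.54303607  82.6       ]
```

```bash
python3 -m creep '[[[0.01,0,0.2],-0.07,0],[[0.01,0,0.5],-0.07,0],[[0.01,0,0.8],-0.07,0],[[0.013,0,1.05],-0.07,0],[[0.013,0,1.19],-0.07,0],[[0.013,0,1.19],-0.07,0],[[0.013,0,1.19],-0.07,0],[[0.013,0,1.19],-0.07,0]]'
python3 - <<'E'
from h import *
c=cam('wrist');save(c,'w5',None,1.5);save(c,'w5a',(300,200,500,260),4)
c=cam('side');save(c,'s5',(200,150,400,300),4)
o=telemetry.get_obs();print(o['ee_pos'],o['eef_rot'],o['force'],o['moment'])
E
```

```text
time_s: 7.15
ee_pos: [0.4209, 0.1604, 0.204]
eef_rot: [3.141, -0.0, 1.495]
force: [1.0, -0.7, -3.6]
grip_width: 0.0077
[0.42078711 0.16038699 0.20392473] [ 3.14074119e+00 -2.88368857e-04  1.49527263e+00] [ 0.06009931  0.44938457 -5.2751269 ] [-0.00272072 -0.08723381  0.01256741]
```

View pics/w5.png

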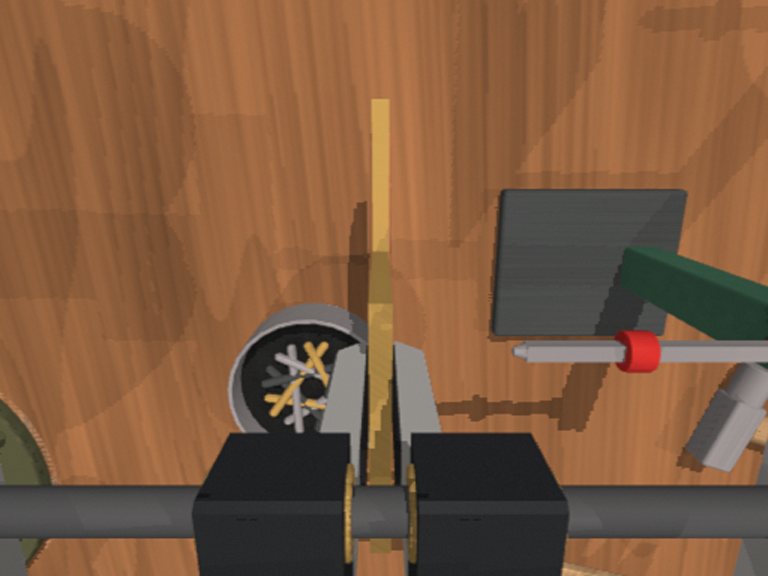

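View pics/s5.png

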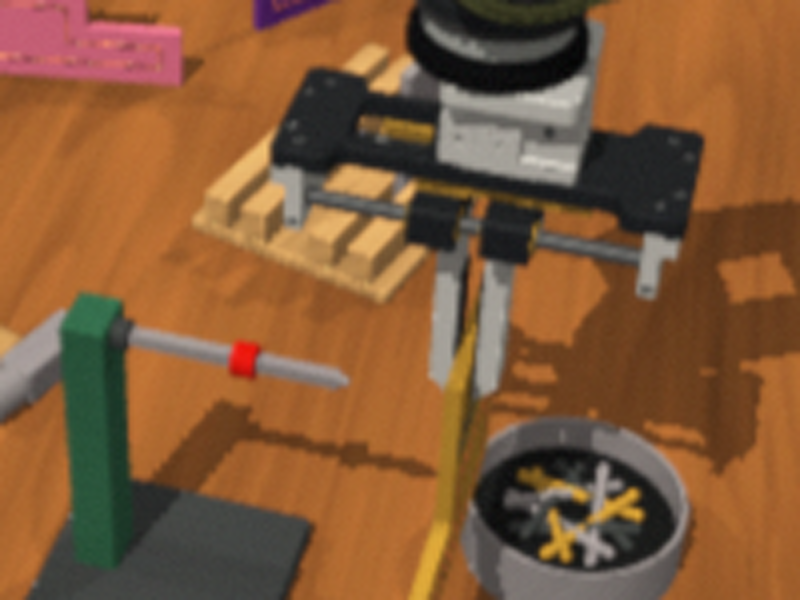

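View pics/w5a.png

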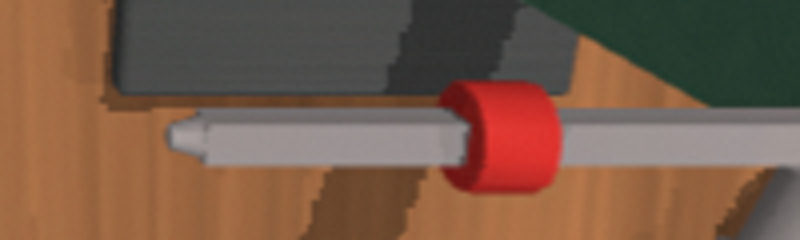

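Run:
```python
from h import *
c=last('wrist');H=c['hand_eye'];d=c['depth'];g=c['img'].astype(int)[:,:,2]
def pl(u,v,z):
    r=H[:3,:3]@[(u-c['cx'])/f(c),(v-c['cy'])/f(c),1];o=H[:3,3]; return (o+r*(z/1e3-o[2])/r[2])*1e3
for u in(360,375,395,400,450,465,480,500):print(u,g[222:246,u].tolist())
for u in(360,375,395,400,450,465,480,500):
    z=np.median(d[234:236,u-3:u+4]);print(u,((H@[(u-c['cx'])/f(c)*z,(235-c['cy'])/f(c)*z,z,1])[:3]*1e3).round(1))
```

```text
360 [77, 60, 46, 44, 53, 106, 109, 106, 106, 135, 146, 146, 146, 145, 147, 146, 146, 147, 146, 108, 69, 64, 66, 65]
375 [76, 60, 41, 37, 48, 107, 111, 106, 108, 135, 146, 147, 147, 146, 146, 146, 146, 148, 145, 105, 64, 61, 61, 62]
395 [70, 56, 46, 44, 53, 108, 110, 106, 107, 135, 148, 147, 147, 146, 147, 148, 148, 148, 146, 101, 51, 46, 46, 46]
400 [50, 50, 41, 39, 50, 108, 110, 106, 107, 135, 146, 147, 147, 147, 148, 147, 148, 147, 147, 99, 48, 41, 42, 44]
450 [68, 69, 69, 68, 72, 107, 110, 107, 108, 137, 148, 148, 147, 147, 147, 148, 148, 148, 149, 113, 76, 72, 72, 73]
465 [61, 61, 60, 60, 66, 107, 110, 108, 108, 137, 149, 148, 146, 148, 149, 147, 147, 149, 146, 109, 71, 64, 64, 65]
480 [46, 47, 47, 44, 54, 107, 112, 107, 108, 140, 151, 151, 150, 149, 151, 150, 151, 151, 151, 108, 65, 59, 61, 61]
500 [46, 45, 46, 44, 53, 107, 113, 109, 109, 140, 151, 152, 151, 151, 151, 150, 151, 152, 151, 131, 112, 105, 99, 99]
360 [-1.2 66.5 30.4]
375 [-1.2 75.8 30.3]
395 [-1.1 88.3 30.3]
400 [-1.2 91.5 30.4]
450 [ -1.3 122.9  30.6]
465 [ -1.2 132.2  30.4]
480 [ -1.2 141.6  30.4]
500 [ -1.3 154.4  30.8]
```

```bash
python3 -m creep '[[[-0.01,0,0.01],0,0],[[-0.01,0,0.01],0,0],[[-0.01,0,0.01],0,0]]'
cat > m.py <<'E'
from h import *
c=cam('wrist');H=c['hand_eye'];d=c['depth'];g=c['img'].astype(float)[:,:,2]
def pl(u,v,z):
    r=H[:3,:3]@[(u-c['cx'])/f(c),(v-c['cy'])/f(c),1];o=H[:3,3]; return (o+r*(z/1e3-o[2])/r[2])*1e3
def cr(a,t,i0): # first crossing
    return
for u in(360,375,395,450,480):
    p=g[222:250,u]
    # face = longest run >137
    m=p>125; idx=np.flatnonzero(m); 
    if len(idx)<5: continue
    runs=np.split(idx,np.flatnonzero(np.diff(idx)>1)+1); r=max(runs,key=len);a,b=r[0],r[-1]
    up=a-1+(125-p[a-1])/(p[a]-p[a-1]);lo=b+(p[b]-106)/(p[b]-p[b+1]) if p[b+1]<106 else b+1
    vc=222+(up+lo)/2
    z=np.median(d[int(vc)-1:int(vc)+3,u-3:u+4]);q=(H@[(u-c['cx'])/f(c)*z,(vc-c['cy'])/f(c)*z,z,1])[:3]*1e3
    print(u,round(vc,2),q.round(2))
o=telemetry.get_obs();print(o['ee_pos'].round(4),np.degrees(o['eef_rot'][2]).round(2),o['force'].round(1))
E
python3 m.py
```

```text
time_s: 7.55
ee_pos: [0.4206, 0.1598, 0.203]
eef_rot: [3.142, -0.0, 1.495]
force: [-0.1, 0.0, -4.3]
grip_width: 0.0081
360 235.61 [-1.2  66.16 29.5 ]
375 235.57 [-1.07 75.42 29.27]
395 235.53 [-1.06 87.88 29.3 ]
450 235.61 [ -1.27 122.35  29.64]
480 235.58 [ -1.11 140.83  29.33]
[0.4206 0.1598 0.203 ] 85.67 [-1.3 -0.2 -3.9]
```

```bash
python3 -m creep '[[[0,0.2,0],0,0],[[0,0.5,0],0,0],[[0,0.8,0],0,0],[[0,0.95,0],0,0],[[0,1.02,0],0,0],[[0,1.08,0],0,0],[[0,1.14,0],0,0],[[0,1.2,0],0,0],[[0,1.2,0],0,0]]'
python3 m.py
python3 - <<'E'
from h import *
c=last('wrist');save(c,'w6',None,1.5)
c=cam('side');save(c,'s6',(200,150,400,300),4)
E
```

```text
time_s: 8.5
ee_pos: [0.4805, 0.1553, 0.203]
eef_rot: [3.141, -0.0, 1.495]
force: [-0.9, 0.8, -4.8]
grip_width: 0.0078
360 235.66 [-1.2  66.13 29.42]
375 235.66 [-1.18 75.46 29.37]
395 235.66 [-1.2  87.94 29.42]
[0.4804 0.1553 0.203 ] 85.67 [ 0.1 -0.7 -4.4]
```

View pics/w6.png

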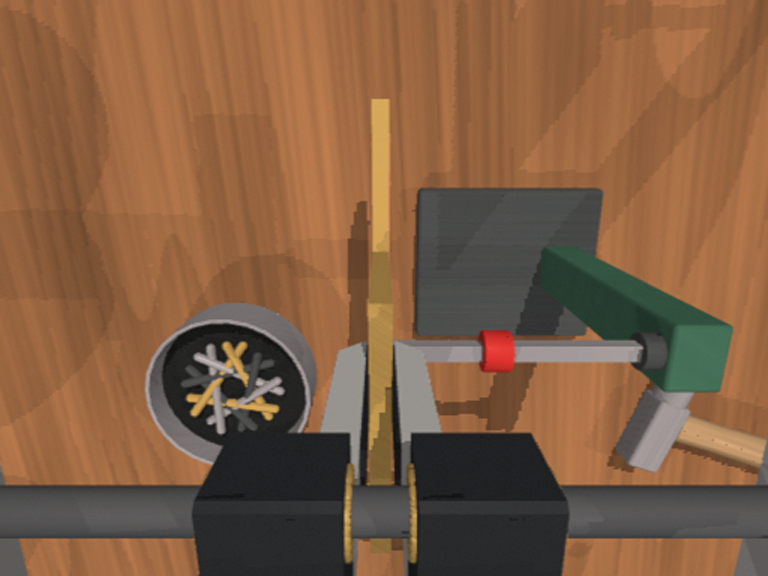

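View pics/s6.png

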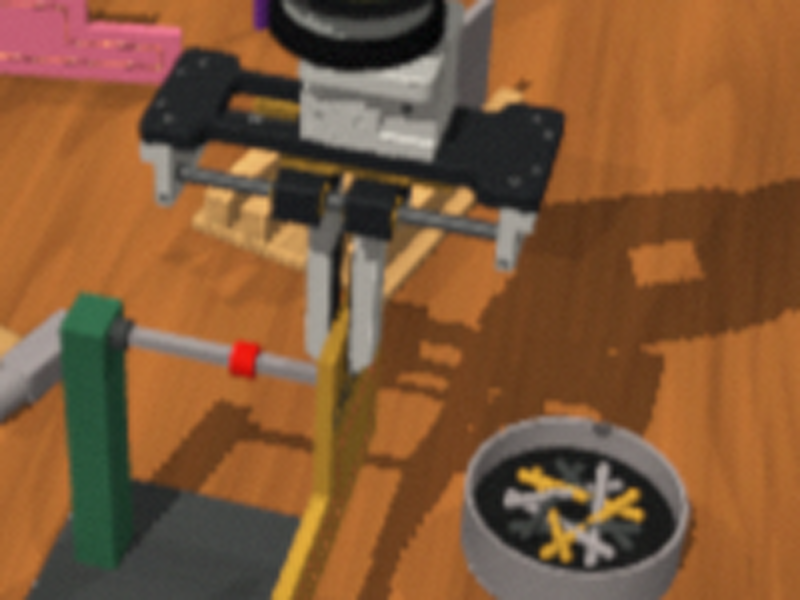

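```bash
python3 -m creep '[[[0,0.1,0],0,0],[[0,0.2,0],0,0],[[0,0.3,0],0,0],[[0,0.4,0],0,0],[[0,0.48,0],0,0],[[0,0.52,0],0,0],[[0,0.52,0],0,0],[[0,0.52,0],0,0]]'
python3 - <<'E'
from h import *
c=cam('wrist');save(c,'w7',(240,190,360,270),6);o=telemetry.get_obs();print(o['ee_pos'],o['force'].round(1),o['moment'].round(3))
H=c['hand_eye'];d=c['depth']
for u in range(262,330,3):
    z=d[235,u];print(u,c['img'][235,u],((H@[(u-c['cx'])/f(c)*z,(235-c['cy'])/f(c)*z,z,1])[:3]*1e3).round(1))
E
```

```text
time_s: 9.4
ee_pos: [0.5062, 0.1533, 0.2029]
eef_rot: [-3.141, 0.0, 1.495]
force: [-0.6, -0.3, -4.1]
grip_width: 0.0079
[0.50621086 0.15332915 0.20292434] [-0.4 -0.4 -3.6] [ 0.041 -0.029  0.012]
262 [66 58 52] [ 7.2  4.5 11. ]
265 [153 150 145] [8.4 6.1 8.3]
268 [151 147 143] [8.9 7.7 7. ]
271 [151 147 143] [9.5 9.3 5.6]
274 [152 147 143] [ 8.6 11.1  7.8]
277 [151 148 143] [ 8.5 12.7  7.9]
280 [151 149 144] [ 8.5 14.4  7.9]
283 [222  60  54] [ 1.7 17.6 23.8]
286 [222  58  52] [ 1.3 19.5 24.7]
289 [223  59  54] [ 1.3 21.3 24.7]
292 [223  57  51] [ 1.4 23.1 24.5]
295 [222  57  51] [ 1.2 25.  24.9]
298 [229  57  52] [ 1.7 26.6 23.7]
301 [145 119 119] [-0.7 29.3 29.3]
304 [152 143 143] [-0.  30.9 27.7]
307 [162 152 152] [-0.5 33.  28.8]
310 [163 153 153] [-0.3 34.8 28.3]
313 [161 152 152] [-0.6 36.8 29.1]
316 [162 152 152] [-0.5 38.6 28.9]
319 [163 154 153] [ 0.  40.2 27.6]
322 [162 154 152] [-0.8 42.5 29.6]
325 [162 154 153] [-0.7 44.3 29.3]
328 [161 153 152] [-0.6 46.1 29.1]
```

View pics/w7.png

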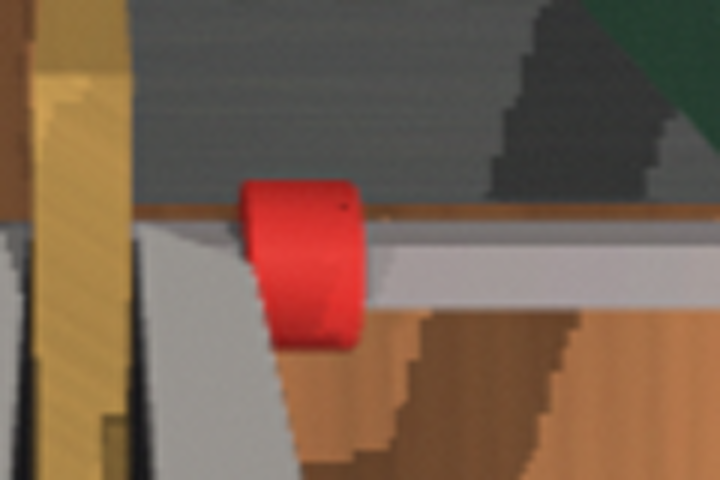

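```bash
python3 -m creep '[[[0,0.05,0],0,0],[[0,0.1,0],0,0],[[0,0.14,0],0,0],[[0,0.17,0],0,0],[[0,0.18,0],0,0],[[0,0.18,0],0,0],[[0,0.18,0],0,0]]'
python3 -m creep '[[[0,0,0],0,0]]'
python3 -m creep '[[[0,0.01,0],0,0],[[0,0.01,0],0,0]]'
python3 -m creep '[[[0,0.01,0],0,0],[[0,0.01,0],0,0]]'
python3 - <<'E'
from h import *
c=cam('wrist');save(c,'w8',(240,190,340,260),7)
E
```

```text
time_s: 10.15
ee_pos: [0.5153, 0.1527, 0.2029]
eef_rot: [-3.142, -0.0, 1.495]
force: [0.6, 0.7, -4.1]
grip_width: 0.0081
time_s: 10.25
ee_pos: [0.5152, 0.1527, 0.2029]
eef_rot: [-3.142, 0.0, 1.495]
force: [0.1, -0.3, -5.1]
grip_width: 0.008
time_s: 10.45
ee_pos: [0.5158, 0.1526, 0.203]
eef_rot: [3.142, 0.0, 1.495]
force: [0.7, 0.5, -4.1]
grip_width: 0.0082
time_s: 10.65
ee_pos: [0.5164, 0.1526, 0.203]
eef_rot: [3.142, -0.0, 1.495]
force: [-0.7, 0.2, -4.2]
grip_width: 0.0082
```

View pics/w8.png

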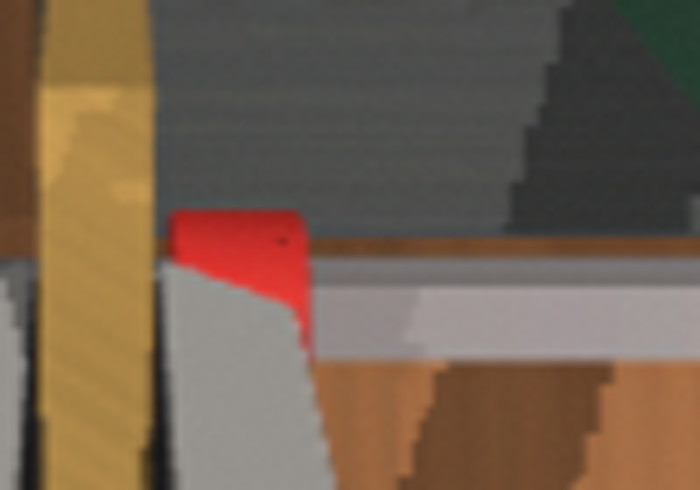

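```bash
for i in 1 2; do :; done
python3 -m creep '[[[0,0.01,0],0,0],[[0,0.02,0],0,0],[[0,0.02,0],0,0]]'
python3 -m creep '[[[0,0.01,0],0,0],[[0,0.01,0],0,0]]'
python3 -m creep '[[[0,0,0],0,0]]'
```

```text
time_s: 11.0
ee_pos: [0.5173, 0.1525, 0.2029]
eef_rot: [3.142, -0.0, 1.495]
force: [-0.3, 0.1, -4.4]
grip_width: 0.0075
time_s: 11.2
ee_pos: [0.5178, 0.1525, 0.2029]
eef_rot: [3.142, 0.0, 1.495]
force: [-0.8, 0.5, -5.0]
grip_width: 0.0082
time_s: 11.3
ee_pos: [0.5178, 0.1525, 0.2029]
eef_rot: [3.142, -0.0, 1.495]
force: [1.0, 0.1, -4.2]
grip_width: 0.008
```

```bash
python3 -m creep '[[[0,0.01,0],0,0],[[0,0.01,0],0,0]]'; python3 -m creep '[[[0,0,0],0,0]]'
```

```text
time_s: 11.5
ee_pos: [0.5183, 0.1524, 0.203]
eef_rot: [3.142, -0.0, 1.495]
force: [0.7, -1.0, -4.0]
grip_width: 0.0078
time_s: 11.6
ee_pos: [0.5183, 0.1524, 0.2029]
eef_rot: [-3.142, 0.0, 1.495]
force: [0.3, 0.2, -4.2]
grip_width: 0.0075
```

```bash
python3 -m creep '[[[0,0.006,0],0,0],[[0,0.006,0],0,0]]'; python3 -m creep '[[[0,0,0],0,0]]'
```

```text
time_s: 11.8
ee_pos: [0.5186, 0.1524, 0.203]
eef_rot: [3.142, -0.0, 1.495]
force: [-0.6, 0.9, -4.8]
grip_width: 0.0079
time_s: 11.9
ee_pos: [0.5186, 0.1524, 0.203]
eef_rot: [3.142, -0.0, 1.495]
force: [-0.2, -0.1, -4.1]
grip_width: 0.0075
```

Run:
```python
from h import *
c=cam('wrist');save(c,'w9',(240,190,320,250),9);o=telemetry.get_obs();print(o['force'],o['moment'])
c=cam('side');save(c,'s9',(200,190,330,280),6)
```

```text
[-0.24507063  0.65160901 -4.36040959] [-0.04077332 -0.09206673 -0.01419096]
```

View pics/w9.png

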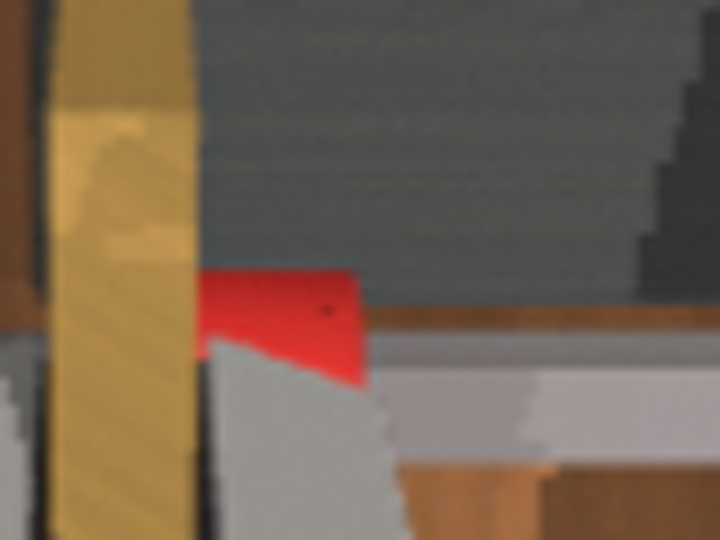

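View pics/s9.png

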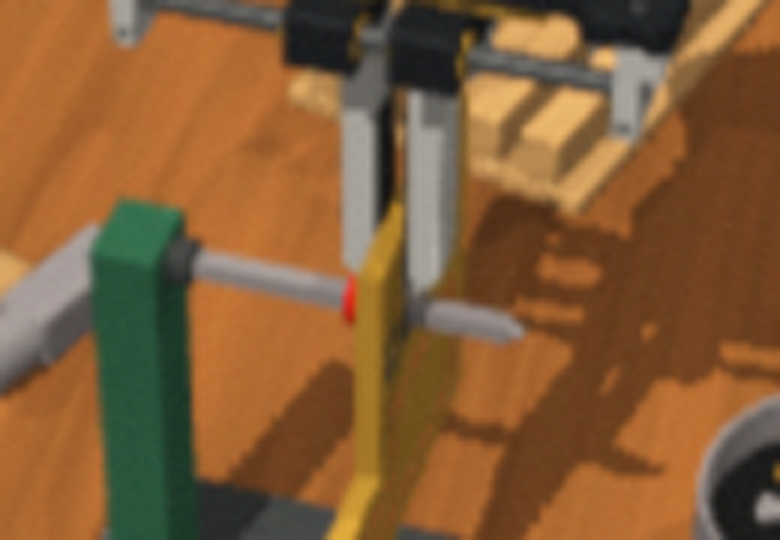

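```bash
python3 -m creep '[[[0,0.006,0],0,0],[[0,0.006,0],0,0]]'; python3 -m creep '[[[0,0,0],0,0]]'
```

```text
time_s: 12.2
ee_pos: [0.5189, 0.1524, 0.2029]
eef_rot: [-3.142, -0.0, 1.495]
force: [-1.4, 0.4, -4.4]
grip_width: 0.0079
time_s: 12.3
ee_pos: [0.5189, 0.1524, 0.2029]
eef_rot: [-3.142, -0.0, 1.495]
force: [-0.2, 0.0, -4.0]
grip_width: 0.0078
```

```bash
python3 -m creep '[[[0,0.006,0],0,0],[[0,0.006,0],0,0]]'; python3 -m creep '[[[0,0,0],0,0]]'
```

```text
time_s: 12.5
ee_pos: [0.5191, 0.1524, 0.2029]
eef_rot: [-3.141, 0.0, 1.495]
force: [-1.4, -0.7, -3.4]
grip_width: 0.0082
time_s: 12.6
ee_pos: [0.5191, 0.1524, 0.2029]
eef_rot: [-3.141, 0.0, 1.495]
force: [-2.2, -0.5, -3.2]
grip_width: 0.0078
```

```bash
python3 -m creep '[[[0,0.006,0],0,0],[[0,0.006,0],0,0]]'; python3 -m creep '[[[0,0,0],0,0]]'; python3 -c "
from h import *
print(telemetry.get_obs()['moment'])"
```

```text
time_s: 12.8
ee_pos: [0.5192, 0.1524, 0.2029]
eef_rot: [-3.141, 0.0, 1.495]
force: [-4.8, -0.1, -2.8]
grip_width: 0.0079
time_s: 12.9
ee_pos: [0.5192, 0.1524, 0.2029]
eef_rot: [-3.141, 0.0, 1.495]
force: [-4.7, 0.7, -2.1]
grip_width: 0.0075
[ 0.02404465  1.05569845 -0.00865627]
```

```bash
python3 -m creep '[[[0,-0.005,0.01],0,0],[[0,-0.005,0.01],0,0]]'; python3 -m creep '[[[0,0,0.01],0,0],[[0,0,0.01],0,0]]'
```

```text
time_s: 13.1
ee_pos: [0.5191, 0.1524, 0.2024]
eef_rot: [-3.141, -0.0, 1.495]
force: [-4.9, 0.5, -3.5]
grip_width: 0.008
time_s: 13.3
ee_pos: [0.5192, 0.1524, 0.2019]
eef_rot: [-3.141, -0.0, 1.495]
force: [-5.5, 1.3, -2.2]
grip_width: 0.0077
```

```bash
python3 -m creep '[[[0,-0.007,0.005],0,0],[[0,-0.007,0.005],0,0]]'; python3 -m creep '[[[0,0,0],0,0]]'
```

```text
time_s: 13.5
ee_pos: [0.5191, 0.1524, 0.2017]
eef_rot: [3.141, -0.0, 1.495]
force: [-2.0, 0.2, -2.9]
grip_width: 0.0077
time_s: 13.6
ee_pos: [0.5191, 0.1524, 0.2017]
eef_rot: [3.141, -0.0, 1.495]
force: [-1.2, 0.8, -3.8]
grip_width: 0.0078
```

```bash
python3 -m creep '[[[0,0,0.005],0,0],[[0,0,0.005],0,0]]'; python3 -m creep '[[[0,0,0],0,0]]'
```

```text
time_s: 13.8
ee_pos: [0.5191, 0.1524, 0.2017]
eef_rot: [3.141, -0.0, 1.495]
force: [-2.1, 0.8, -0.7]
grip_width: 0.0079
time_s: 13.9
ee_pos: [0.5191, 0.1524, 0.2017]
eef_rot: [3.141, -0.0, 1.495]
force: [-2.5, 0.0, -0.6]
grip_width: 0.0076
```

```bash
python3 -m creep '[[[0,0,0.005],0,0],[[0,0,0.005],0,0]]'; python3 -m creep '[[[0,0,0],0,0]]'
```

```text
time_s: 14.1
ee_pos: [0.519, 0.1524, 0.2016]
eef_rot: [3.141, -0.0, 1.495]
force: [-3.1, 0.3, 3.1]
grip_width: 0.0077
time_s: 14.2
ee_pos: [0.5191, 0.1524, 0.2016]
eef_rot: [3.141, -0.0, 1.495]
force: [-2.8, -0.2, 4.3]
grip_width: 0.008
```

```bash
python3 -m creep '[[[0,0,0.005],0,0],[[0,0,0.005],0,0]]'; python3 -m creep '[[[0,0,0],0,0]]'
```

```text
time_s: 14.4
ee_pos: [0.5191, 0.1524, 0.2016]
eef_rot: [3.141, -0.0, 1.495]
force: [-4.1, -0.7, 7.8]
grip_width: 0.0079
time_s: 14.5
ee_pos: [0.5191, 0.1524, 0.2016]
eef_rot: [3.141, -0.0, 1.495]
force: [-4.0, -0.4, 6.9]
grip_width: 0.0078
```

```bash
python3 -m creep '[[[0,0,-0.009],0,0],[[0,0,-0.009],0,0],[[0,0,-0.009],0,0]]' 30
python3 - <<'E'
from h import *
c=cam('wrist');save(c,'w10',(240,190,320,250),9);o=telemetry.get_obs();print(o['force'],o['moment'])
c=cam('side');save(c,'s10',(200,190,330,280),6)
E
```

```text
time_s: 14.8
ee_pos: [0.519, 0.1524, 0.2016]
eef_rot: [3.141, -0.0, 1.495]
force: [-1.3, -0.3, 4.4]
grip_width: 0.0074
[-1.66316437 -0.03514975  4.83710926] [-0.05377688  0.28409842  0.04011213]
```

View pics/s10.png

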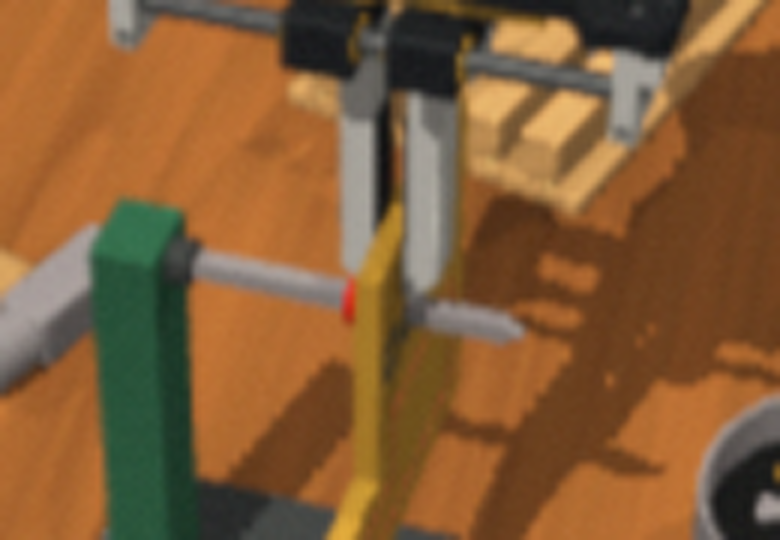

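```bash
python3 -m creep '[[[0,0.002,-0.008],0,0],[[0,0.002,-0.008],0,0]]' 30; python3 -m creep '[[[0,0.002,-0.008],0,0],[[0,0.002,-0.008],0,0],[[0,0.002,-0.008],0,0]]' 5
```

```text
time_s: 15.1
ee_pos: [0.519, 0.1524, 0.2016]
eef_rot: [-3.142, -0.0, 1.495]
force: [-0.1, -0.0, 1.8]
grip_width: 0.0078
time_s: 15.4
ee_pos: [0.5189, 0.1523, 0.2017]
eef_rot: [-3.141, 0.0, 1.495]
force: [0.1, 0.5, -4.7]
grip_width: 0.0079
```

```bash
python3 -m creep '[[[0,0.006,0],0,0],[[0,0.006,0],0,0]]' 10; python3 -m creep '[[[0,0,0],0,0]]'
```

```text
time_s: 15.6
ee_pos: [0.5191, 0.1523, 0.2018]
eef_rot: [-3.14, 0.0, 1.495]
force: [-2.0, 1.1, -5.7]
grip_width: 0.008
time_s: 15.7
ee_pos: [0.5191, 0.1523, 0.2018]
eef_rot: [-3.14, 0.0, 1.495]
force: [-2.2, 0.6, -6.0]
grip_width: 0.0079
```

```bash
python3 -m creep '[[[0,0,0.007],0,0],[[0,0,0.007],0,0]]'; python3 -m creep '[[[0,0,0],0,0]]'
```

```text
time_s: 15.9
ee_pos: [0.5191, 0.1523, 0.2018]
eef_rot: [-3.141, 0.0, 1.495]
force: [-4.3, 0.1, -2.9]
grip_width: 0.0078
time_s: 16.0
ee_pos: [0.5191, 0.1523, 0.2018]
eef_rot: [-3.141, 0.0, 1.495]
force: [-5.1, -1.2, -3.5]
grip_width: 0.0082
```

```bash
python3 -m creep '[[[0,-0.005,0.005],0,0],[[0,-0.005,0.005],0,0]]'; python3 -m creep '[[[0,0,0],0,0]]'
```

```text
time_s: 16.2
ee_pos: [0.5191, 0.1524, 0.2017]
eef_rot: [3.142, -0.0, 1.495]
force: [-5.1, 0.1, -1.6]
grip_width: 0.0077
time_s: 16.3
ee_pos: [0.5191, 0.1523, 0.2017]
eef_rot: [3.142, 0.0, 1.495]
force: [-5.0, -0.3, -2.1]
grip_width: 0.0076
```

```bash
python3 -m creep '[[[0,-0.004,0.002],0,0],[[0,-0.004,0.002],0,0],[[0,-0.004,0.002],0,0]]'
```

```text
time_s: 16.6
ee_pos: [0.5191, 0.1523, 0.2017]
eef_rot: [3.141, -0.0, 1.495]
force: [-4.1, -1.1, -0.5]
grip_width: 0.0078
```

Seated, with a light push against the collar. Releasing.

```bash
python3 -m creep '[[[0,0,0],0,0.1],[[0,0,0],0,0.13],[[0,0,0],0,0.17],[[0,0,0],0,0.2],[[0,0,0],0,0.2],[[0,0,0],0,0.2]]' 5
python3 - <<'E'
from h import *
c=cam('wrist');save(c,'w11',None,1.5);save(c,'w11c',(240,190,320,250),9);o=telemetry.get_obs();print(o['force'],o['moment'])
c=cam('side');save(c,'s11',(200,190,330,280),6)
E
```

```text
time_s: 17.2
ee_pos: [0.519, 0.1524, 0.2015]
eef_rot: [3.141, -0.0, 1.495]
force: [0.6, 0.0, -0.3]
grip_width: 0.019
[-0.16880453 -0.29756525  0.44735154] [ 0.00561435 -0.07509525  0.03402202]
```

View pics/w11.png

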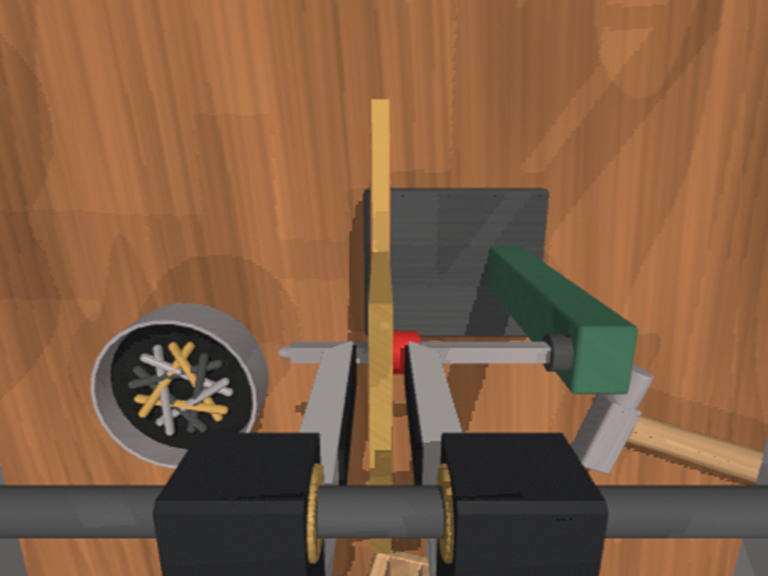

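View pics/s11.png

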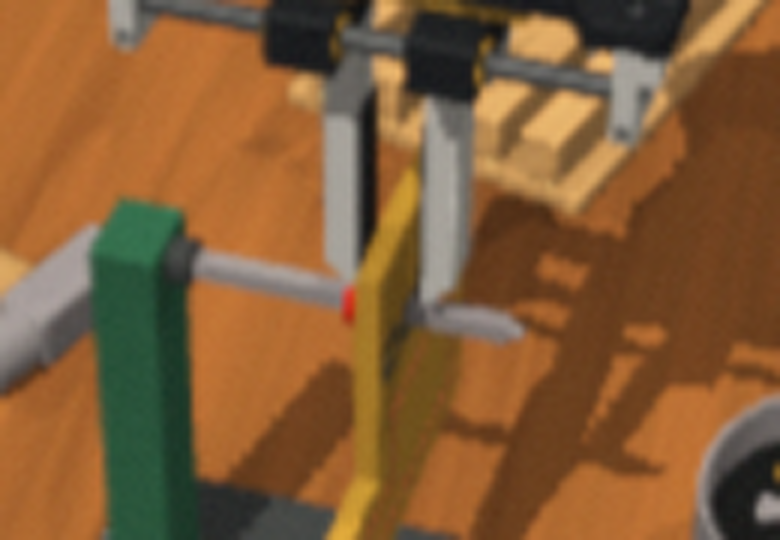

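```bash
python3 -m creep '[[[0,0,-0.05],0,0.25],[[0,0,-0.15],0,0.28],[[0,0,-0.35],0,0.3],[[0,0,-0.6],0,0.3],[[0,0,-1.0],0,0.3],[[0,0,-1.4],0,0.3],[[0,0,-1.8],0,0.3],[[0,0,-2.1],0,0.3],[[0,0,-2.1],0,0.3],[[0,0,-2.1],0,0.3]]'
python3 - <<'E'
from h import *
c=cam('wrist');save(c,'w12',None,1.5)
c=cam('side');save(c,'s12',(180,170,340,290),5);c=cam('top');save(c,'t12',None,1.5)
o=telemetry.get_obs();print(o['force'],o['ee_pos'])
E
```

```text
time_s: 18.3
ee_pos: [0.5189, 0.1523, 0.3066]
eef_rot: [3.141, -0.0, 1.495]
force: [0.2, 0.7, -0.6]
grip_width: 0.0281
[-1.06386395 -0.2688918   0.2276204 ] [0.51871518 0.15229651 0.30569546]
```

View pics/w12.png

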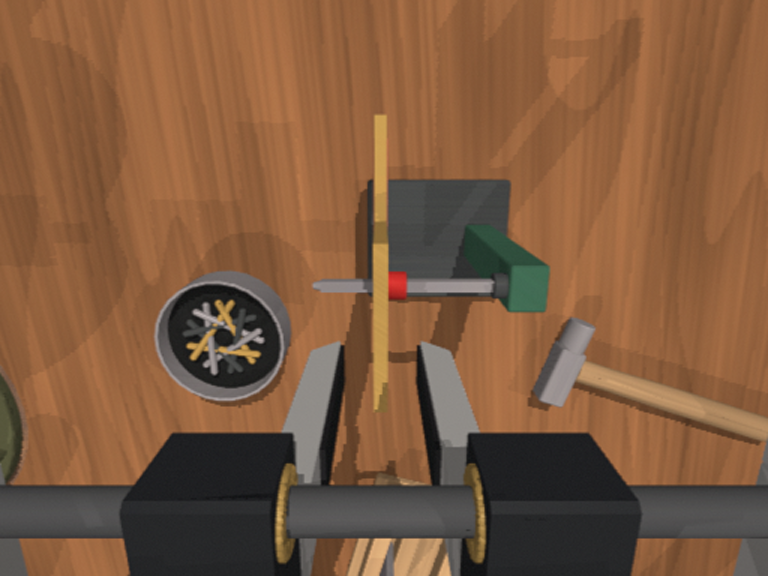

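View pics/s12.png

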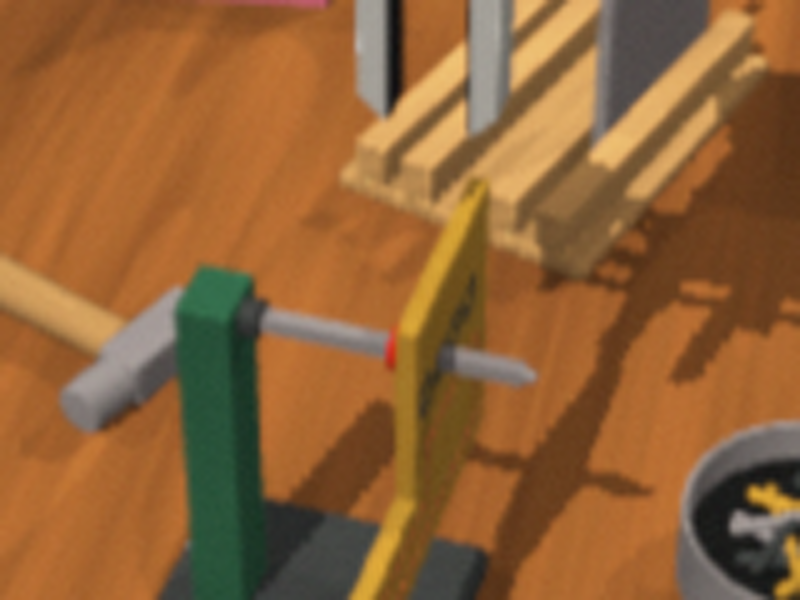

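View pics/t12.png

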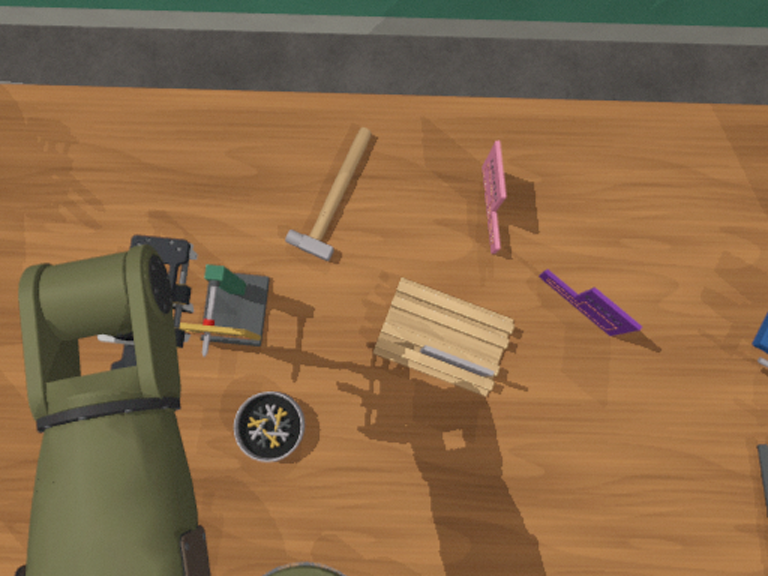

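Run:
```python
from h import *
c=last('wrist');save(c,'w13',(200,170,350,215),5)
c=last('side');save(c,'s13',(225,220,295,260),10)
c=last('top');save(c,'t13',(115,170,185,245),8)
c=last('wrist');H=c['hand_eye']
for z,uv in((73,(250,215)),(73,(252,250)),): pass
d=c['depth']
for v in (80,110,140,160,170,190,200,215,230,245,260):
    u=253;z=np.median(d[v,251:256]);print(v,((H@[(u-c['cx'])/f(c)*z,(v-c['cy'])/f(c)*z,z,1])[:3]*1e3).round(1))
```

```text
80 [ 98.4  -0.6 183.3]
110 [ 69.7  -0.6 183.2]
140 [ 39.6  -0.7 182.8]
160 [ 32.3  -0.6 107.8]
170 [25.9 -0.6 98.3]
190 [ 9.3 -0.6 98.3]
200 [ 0.8 -0.6 98. ]
215 [-12.1  -0.6  97.6]
230 [-25.5  -0.6  97.7]
245 [-39.5  -0.6  98. ]
260 [-53.7  -0.6  98. ]
```

View pics/w13.png

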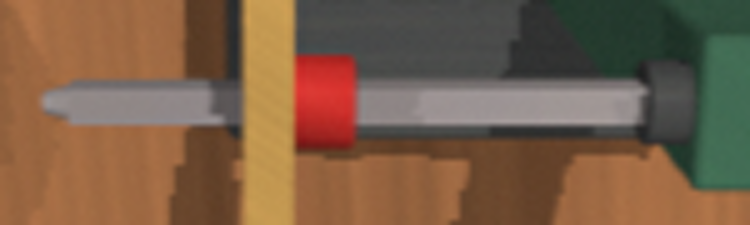

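View pics/s13.png

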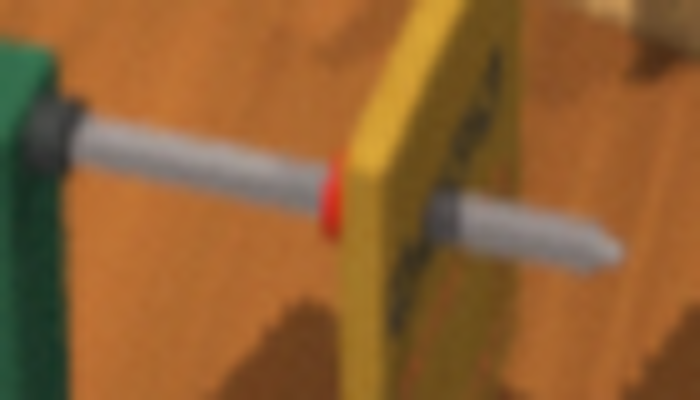

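View pics/t13.png

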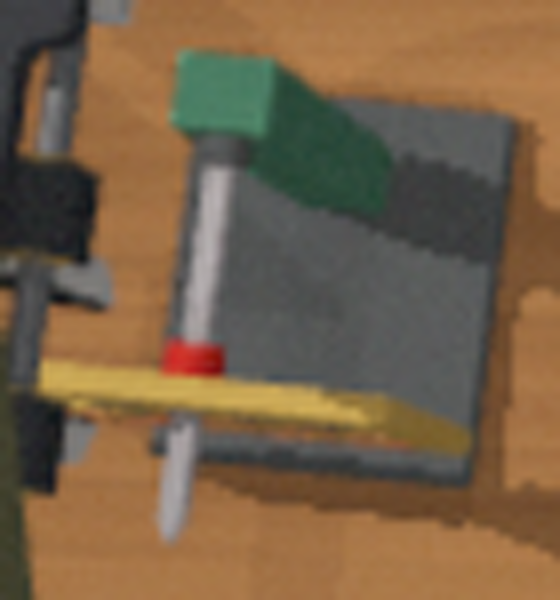

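```bash
python3 -m creep '[[[0,0,-0.1],0,0.3],[[0,0,-0.1],0,0.3],[[0,0,-0.1],0,0.3]]'; python3 -c "
from h import *
print(ctrl.hand_in())"
```

```text
time_s: 18.75
ee_pos: [0.519, 0.1524, 0.3115]
eef_rot: [3.142, -0.0, 1.495]
force: [0.3, -0.7, -0.4]
grip_width: 0.0281
the job is handed in; nothing more can be done
None
```

The brass plate now hangs by hole_c, the third hole, which is above its centre of mass. It sits against the red collar with the gripper clear above it. I handed the job in at 18.75 s of the 51 s allowed; no verdict is reported.

- **How the collar was found:** I closed the last 12 mm in slow steps of up to 1 mm, finishing with 0.3 mm ones. Contact came at about 2 N and rose to about 5 N. The highest reading while setting the plate down was 5.5 N, below the collar's 8 N hold.
- **Seating:** I set the plate's weight on the peg and reached about 8 N upward once, so I eased off and re-seated it. There was still a light push of about 4 N against the collar when the fingers opened.
- **Last checks:**
  - The plate's top edge is level to about 0.7 mm over 80 mm.
  - The plate face and the collar's near face both work out at about 3.4 mm in tool coordinates, so there is no visible gap. That figure relies on the camera, whose calibration is good to about 2 mm.
  - The collar is at the same place in the overhead picture as at the start.
  - The blank, tin and hammer look unmoved.
- **Disagreements:** No check failed or disagreed. While lining up, readings taken before the arm had settled were about 1 mm off, and I corrected that before putting the plate on the peg.

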